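Switch the pit bench's dust extraction to the tyre truer

TASK

Get the tyre truer ready for cutting without dust: pull the red-knobbed blast gate all the way out to its stop, and only when it is open push the blue-knobbed gate fully home, so that the fan is never starved. Also swing the truer's clear hood with the orange grip all the way down, gently, without slamming it. Leave the yellow gate shut and everything else on the bench where it is.

Things in the scene. Friction and masses are not known exactly. Their poses are not given: they have to be found in the camera images.
- red_knob (a point): centre of the red gate's knob (serves the tyre truer): a cylinder 30 mm in diameter, 22 mm long, on a 12 mm neck; the 56 mm wide slide plate ends 30 mm below this point. +z of the point = direction in which the slide pulls out: up, leaning 35 degrees from vertical towards the robot's side; y = level, across the gate. Moves with the slide.
- gate_red (a joint): travel of the red gate's slide along its knob's +z, m: 0 = home (shut), 0.050 = fully out at its stop (open). A sprung ball clicks over a ridge 5.5 mm before each stop (about 9 N) and then holds the slide at the stop; elsewhere it rubs with 2 to 3 N and stays where left. At the start shut.
- blue_knob (a point): centre of the blue gate's knob (serves the soldering bench): a cylinder 30 mm in diameter, 22 mm long, on a 12 mm neck; the 56 mm wide slide plate ends 30 mm below this point. +z of the point = direction in which the slide pulls out: up, leaning 35 degrees from vertical towards the robot's side; y = level, across the gate. Moves with the slide.
- gate_blue (a joint): travel of the blue gate's slide along its knob's +z, m: 0 = home (shut), 0.050 = fully out at its stop (open). A sprung ball clicks over a ridge 5.5 mm before each stop (about 9 N) and then holds the slide at the stop; elsewhere it rubs with 2 to 3 N and stays where left. At the start 30 to 50 mm out.
- yellow_knob (a point): centre of the yellow gate's knob (stays shut): a cylinder 30 mm in diameter, 22 mm long, on a 12 mm neck; the 56 mm wide slide plate ends 30 mm below this point. +z of the point = direction in which the slide pulls out: up, leaning 35 degrees from vertical towards the robot's side; y = level, across the gate. Moves with the slide.
- gate_yellow (a joint): travel of the yellow gate's slide along its knob's +z, m: 0 = home (shut), 0.050 = fully out at its stop (open). A sprung ball clicks over a ridge 5.5 mm before each stop (about 9 N) and then holds the slide at the stop; elsewhere it rubs with 2 to 3 N and stays where left. At the start shut.
- header: extraction header with three blast gates in a row 120 mm apart, colours in any order; behind them a level duct 80 mm in diameter, top 219 mm high; at +y a fan and a filter case 300 mm high. Origin on the table under the middle gate's bore; x away from the user, y along the row. Shut, a knob's centre is 60 mm in front (-x) of the row and 196 mm high; fully out, 89 mm and 237 mm.
- lamp_bar (a point): middle of the black lamp bar that runs level along the row above the gates: 24 mm wide, 14 mm thick, 420 mm long along this point's y axis (x, y, z as the header's). A hand coming straight down on the knobs strikes it: they are reached from the front under it, leaning as the slides do.
- hood_grip (a point): centre of the orange grip of the truer's clear dust hood: a round bar 16 mm in diameter, 30 mm long, lying level along this point's y axis, 30 mm beyond the hood's front edge on a stalk 12 mm wide; its two end faces are free to pinch. It moves with the hood.
- hood_hinge (a point): middle of the hood's hinge, 102 mm above the table, on the tyre truer (aluminium base plate 230 x 200 mm with motor and tyre). x to the truer's back, y = hinge line, z up. The grip's centre stays 150 mm from the hinge line; with the hood down it is 150 mm in front (-x) of the hinge at the same height, and clear of the truer's parts (50 mm high) below it.
- hood (a joint): hood angle, rad: 0 = down on the truer (solid stop), growing as it is raised; starts at 1.15 to 1.6, about upright. A stiff hinge keeps the hood at any angle; 1 to 3 N at the grip moves it.
- wheel_a: bystander: spare foam wheel lying flat, black with white hub, 61 mm in diameter, 28 mm high; origin under its centre
- wheel_b: bystander: a second such wheel
- glue: bystander: white glue bottle with blue nozzle, 28 mm in diameter, 78 mm high, standing between two of the gates' risers; origin under its centre
- driver: bystander: hex driver with blue handle, 165 mm long, 16 mm high, lying; origin on the table by its middle, x along it
- pack: bystander: orange and black battery pack, 138 x 47 x 25 mm; origin under its centre
- car: bystander: model car chassis with yellow wheels, 300 x 180 mm, 60 mm high; origin under its centre, x forward
- can: bystander: plain red drinks can, 66 mm in diameter, 120 mm high; origin under its centre
There are look-alikes about, which are no part of the job. What is shaped like the part that bears red_knob but pink is not meant.

How it is judged:
By the outcome, as a careful person would: the job done as asked, in the order asked, and still so for the second after the job is handed in, with the robot touching nothing.
It also fails if it takes over 64 s, if anything falls off the work surface, if the arm or the gripper's body presses on something with over 40 N, if the wrist force passes 120 N, or if a joint passes its speed limit or range.

ROBOT

A 7-joint arm with a two-finger parallel gripper is mounted at the origin on the work surface. World frame = base frame: x ahead of the robot, y to its left, z up, the work surface at z = 0. Lengths are in m, angles in rad, forces in N, time in s.
With the tool pointing down it reaches from about 0.35 to 0.9 m from the base axis. Payload 7.2 kg.
Tool frame: the origin (TCP) lies midway between the tips of the shut fingers; the grasp point (between the pads) lies 19 mm behind it; z points along the fingers, y is the direction in which the jaws open and shut (so a half turn about z gives the same grasp; the last joint's range is limited). The gripper opens to 88 mm and grips with 3 to 60 N. Pads are 20 mm wide; open, the fingers measure 115 mm over their backs; the gripper's body (75 mm by 178 mm) begins 61 mm behind the grasp point.
Start: joints at [-1.305, 0.411, -0.013, 1.596, 0.006, 1.134, -0.082], TCP at [0.205, 0.591, 0.223] pointing down, gripper open.
Joint ranges: [-2.95, 2.95], [-0.29, 1.99], [-1.47, 1.44], [0.14, 2.54], [-1.03, 4.17], [0.13, 1.85], [-2.86, 2.86]. Speed limits (rad/s): [2.39, 2.39, 3.01, 3.01, 3.14, 3.14, 3.14].

INTERFACE

Orientations are given as a unit quaternion [x, y, z, w].
In Python, from rig import robot, eyes gives the robot as it stands.
- The arm moves only by the shell command python3 -m handwheel 'ROWS' [FORCE]. ROWS is JSON, a list that holds one entry, the list of rows, each a list of 7 numbers: the shift along the tool's x, y, z each as a share of 750 mm, from -1 to 1, then the turn, a rotation vector about the tool's x, y, z each as a share of pi/4 rad, from -1 to 1, then the closure, from -1 (fully open) to 1 (shut), so that 0 is half open. A call has 1 to 12 rows; each row is the pose to reach, as a shift and turn from the pose commanded when the call began, along the tool's axes at that moment; what a row does not reach only later rows make up. A row lasts 1/12 s, in which the tool goes at most 41.7 mm and 7.16 degrees, less where a joint would pass 70% of its speed; a pose out of reach is approached as far as the arm can. A call with a number of a shift or a turn outside -1 to 1 is refused whole. A call with a gripper value outside its range is refused whole. The fingers move at their own pace and stop on an object; FORCE is the grip in N (left out, the last holds). Time passes only in rows, so rows that repeat a pose let the fingers close. It gives the time, the measured TCP pose, the force and the opening at its end, in the units of the state.
- robot.sense(): the state, without advancing time (a new reading comes with each control period).
- eyes.grab_frame(name): name is "scene" or "top" or "wrist"; returns a dict with "image" (400x640x3 uint8, red, green, blue), "fx", "fy", "cx", "cy" (pixels), "xyz" and "attitude" of the camera in the world. Camera axes: x right, y down, z forward; pixel columns grow to the right and rows downward; lengths in m; the calibration is good to about 2 mm. A picture is of the moment at which its call begins. There is no depth.
- robot.hand_in(): hands the job in, once; it reports no verdict.
The state is a dict: "t": time; "joint_pos": joint angles; "joint_velocities": joint speeds; "joint_torque": joint torques, N m; "eef_pos": TCP position; "orientation": TCP orientation; "contact_force": force on the tool from outside, world axes, zero at the start; "torque": the same for the moment, N m; "finger_gap": finger opening in m.
Only numpy, scipy, OpenCV 4.12 (cv2) and the standard library are available. Lean on these libraries where they do the work, as an engineer would, in place of code of your own. Each camera call takes 0.05 s, during which the arm holds its last target.

## Working session

There is one attempt and no reset: what is moved stays moved. The work goes in short steps, Python scripts to look and compute and a shell command to move; the robot and the scene stay as the last step left them, time stands still between calls to the robot, and variables do not carry over. Pictures are saved under pics/ and viewed, and the job is handed in when it is done.

```bash
ls; mkdir -p pics; python3 - <<'E'
from rig import robot, eyes
import cv2
s=robot.sense()
print({k:(v if not hasattr(v,'tolist') else v.tolist()) for k,v in s.items()})
for n in ("scene","top","wrist"):
    f=eyes.grab_frame(n); cv2.imwrite(f"pics/{n}0.png",f["image"][:,:,::-1])
    print(n,f["fx"],f["fy"],f["cx"],f["cy"],f["xyz"],f["attitude"])
E
```

```text
pics
{'t': 0.0, 'joint_pos': [-1.3052052369395661, 0.41189790963777845, -0.012731182715801218, 1.5970301652118088, 0.00558235513431473, 1.1343315008386146, -0.08223445624903433], 'joint_velocities': [-0.0001839481605782315, -0.0027844748118647216, 0.00011449562595222706, 0.0017656845022048467, -0.0002061674804153459, 0.00010435024164854703, -0.00020363900669110533], 'joint_torque': [-0.0007396356704703066, -58.79717230796814, 0.6414389982819557, -29.107160568237305, -0.05372270476073027, 0.01843138597905636, 0.00015064821582200238], 'eef_pos': [0.20462294318809018, 0.5900098211074509, 0.22181591349153668], 'orientation': [0.16612167923405152, 0.9861049245024199, -0.0008108714266854346, -8.971100808804404e-05], 'contact_force': [0.5865132224179613, -0.6023048963502863, -0.285127034034359], 'torque': [-0.023595607573717484, -0.03476213651711433, -0.04795610571677005], 'finger_gap': 0.08775482980154568}
scene 381.90842806501627 381.90842806501627 318.8967174374138 199.1433259153489 [ 0.83581622 -0.64624187  1.14931751] [ 0.90775231  0.25736681 -0.09962191 -0.31594865]
top 471.8841933503092 471.8841933503092 320.69193560463685 193.44079886165113 [ 0.36233524 -0.03332401  1.61592344] [ 0.71535442 -0.69802098  0.02429583 -0.02108269]
wrist 330.22752847170864 330.22752847170864 322.2171079204242 201.48532350406933 [0.12682334 0.61725713 0.38303826] [0.80542509 0.57346108 0.08575864 0.12279357]
```

View pics/scene0.png

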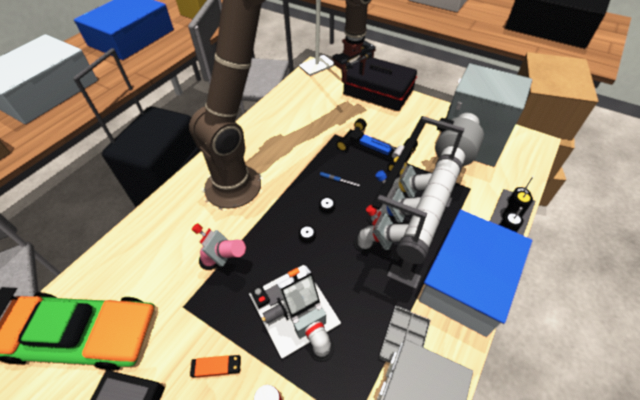

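View pics/top0.png

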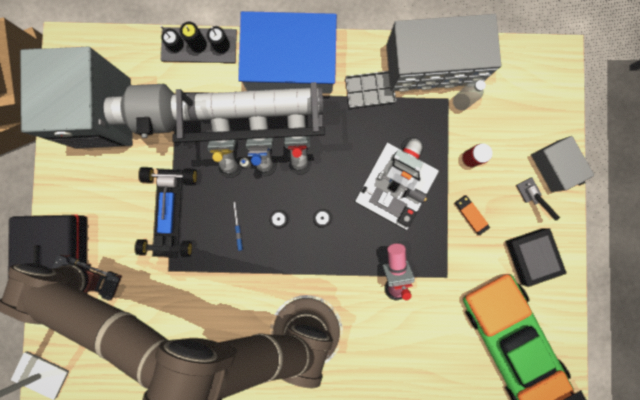

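View pics/wrist0.png

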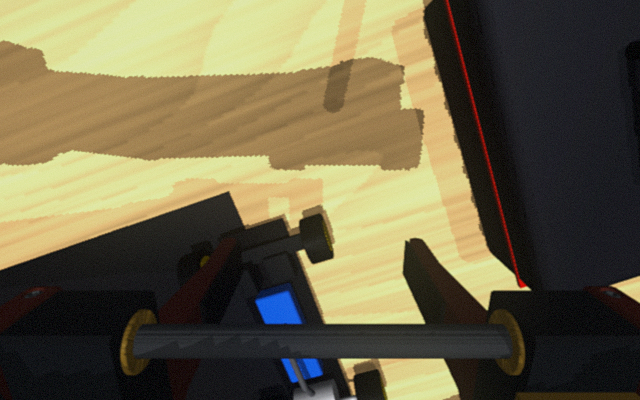

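```bash
cat > h.py <<'E'
import numpy as np, cv2
from scipy.spatial.transform import Rotation as R
from rig import robot, eyes
def save(n,img,box=None,k=1):
    im=img
    if box: x0,y0,x1,y1=box; im=im[y0:y1,x0:x1]
    im=cv2.resize(im,None,fx=k,fy=k,interpolation=cv2.INTER_CUBIC)
    cv2.imwrite(f"pics/{n}.png",im[:,:,::-1])
def ray(f,u,v):
    d=np.array([(u-f["cx"])/f["fx"],(v-f["cy"])/f["fy"],1.])
    return np.array(f["xyz"]),R.from_quat(f["attitude"]).apply(d/np.linalg.norm(d))
def onz(f,u,v,z):
    o,d=ray(f,u,v); return o+d*(z-o[2])/d[2]
def tri(*rays):
    A=np.zeros((3,3));b=np.zeros(3)
    for o,d in rays:
        P=np.eye(3)-np.outer(d,d);A+=P;b+=P@o
    p=np.linalg.solve(A,b)
    return p,[np.linalg.norm((np.eye(3)-np.outer(d,d))@(p-o)) for o,d in rays]
def proj(f,p):
    c=R.from_quat(f["attitude"]).inv().apply(np.asarray(p)-f["xyz"])
    return c[0]/c[2]*f["fx"]+f["cx"],c[1]/c[2]*f["fy"]+f["cy"]
def blobs(img,hl,hh,smin=110,vmin=60,amin=6):
    h=cv2.cvtColor(img,cv2.COLOR_RGB2HSV)
    if hl<=hh: m=cv2.inRange(h,(hl,smin,vmin),(hh,255,255))
    else: m=cv2.inRange(h,(hl,smin,vmin),(179,255,255))|cv2.inRange(h,(0,smin,vmin),(hh,255,255))
    n,l,s,c=cv2.connectedComponentsWithStats(m)
    return [(tuple(np.round(c[i],1)),tuple(s[i])) for i in range(1,n) if s[i,4]>=amin]
E
python3 - <<'E'
from h import *
a=cv2.imread("pics/top0.png")[:,:,::-1]; b=cv2.imread("pics/scene0.png")[:,:,::-1]
save("c1",a,(165,80,335,190),4.5); save("c2",a,(345,120,465,310),3)
save("c3",b,(340,110,500,260),4); save("c4",b,(180,210,350,370),3.7)
E
```

```text
(no output)
```

View pics/c1.png

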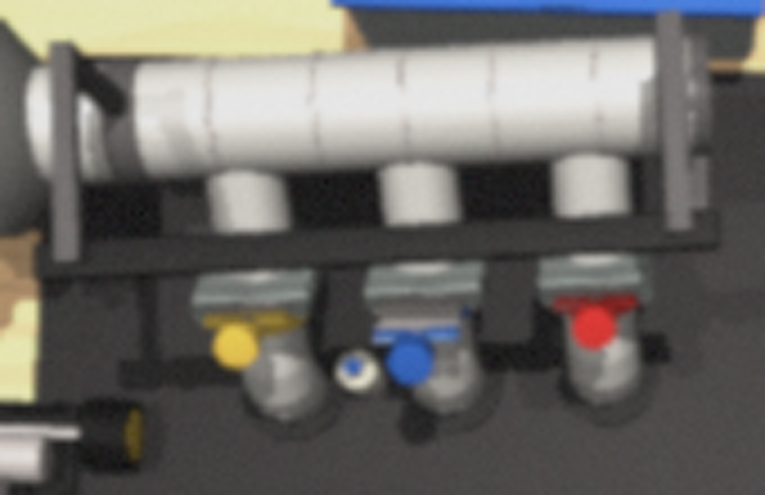

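View pics/c2.png

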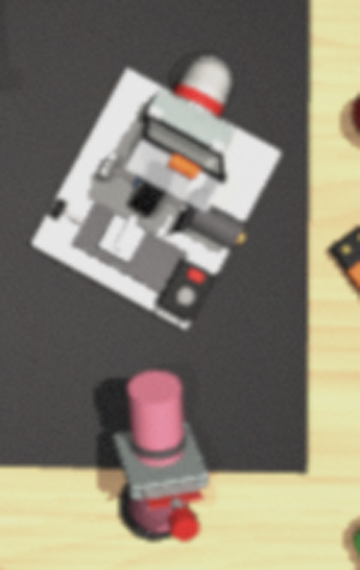

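View pics/c3.png

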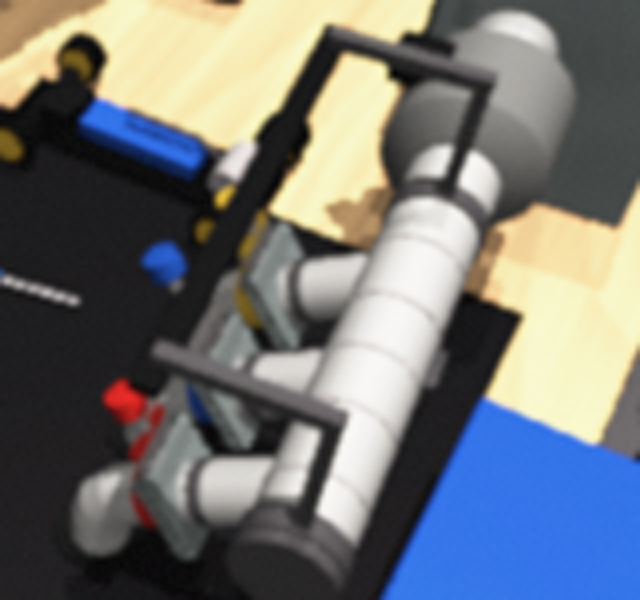

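View pics/c4.png

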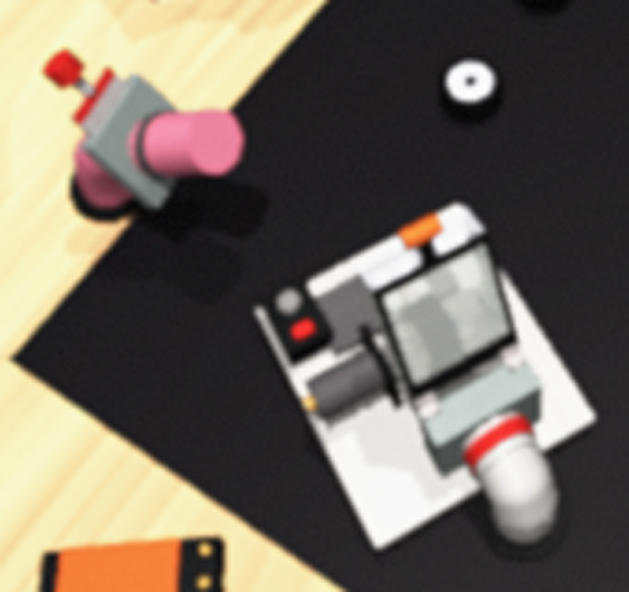

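```bash
python3 - <<'E'
from h import *
T=eyes.grab_frame("top");S=eyes.grab_frame("scene")
for nm,h in (("red",(172,6)),("blue",(105,120)),("yel",(20,30)),("orange",(6,16))):
    for fn,f,(x0,y0,x1,y1) in (("T",T,(165,80,470,310)),("S",S,(185,110,500,365))):
        im=np.zeros_like(f["image"]); im[y0:y1,x0:x1]=f["image"][y0:y1,x0:x1]
        print(nm,fn,[(tuple(map(float,c)),tuple(map(int,s))) for c,s in blobs(im,*h,smin=150,vmin=90,amin=10)])
E
```

```text
red T [((297.5, 150.5), (292, 146, 14, 11, 102)), ((411.1, 152.5), (404, 149, 15, 9, 43)), ((410.0, 211.5), (408, 210, 5, 4, 16)), ((398.0, 287.1), (395, 286, 7, 3, 16)), ((405.7, 294.3), (401, 289, 10, 11, 76))]
red S [((370.9, 209.9), (366, 205, 11, 11, 79)), ((378.8, 213.7), (378, 212, 3, 5, 10)), ((374.7, 221.2), (373, 218, 5, 7, 19)), ((196.9, 228.2), (192, 224, 10, 9, 64)), ((204.8, 235.6), (200, 229, 10, 14, 33)), ((261.4, 298.5), (258, 296, 8, 6, 35)), ((313.8, 327.9), (306, 323, 17, 13, 71))]
blue T [((292.2, 80.8), (240, 80, 94, 4, 232)), ((255.4, 159.2), (251, 154, 10, 11, 87)), ((168.6, 211.6), (165, 192, 9, 41, 301)), ((239.3, 244.5), (238, 240, 3, 10, 19))]
blue S [((375.1, 143.6), (360, 135, 31, 18, 254)), ((380.9, 174.9), (375, 170, 12, 11, 85)), ((323.9, 174.1), (320, 172, 9, 5, 33)), ((336.5, 178.0), (334, 176, 6, 5, 20)), ((469.5, 264.4), (424, 210, 76, 112, 5458))]
yel T [((218.4, 154.8), (212, 150, 19, 12, 103))]
yel S [((358.4, 124.8), (355, 123, 7, 6, 23)), ((340.9, 145.7), (338, 143, 7, 7, 33)), ((395.7, 158.9), (394, 157, 5, 5, 18)), ((401.2, 171.1), (400, 169, 4, 5, 12)), ((401.2, 186.8), (400, 183, 4, 8, 18))]
orange T [((406.0, 174.7), (402, 171, 9, 8, 39)), ((466.3, 212.3), (461, 204, 9, 19, 98)), ((468.0, 298.0), (466, 293, 4, 12, 30))]
orange S [((293.1, 271.7), (288, 267, 11, 10, 64)), ((212.7, 360.5), (195, 356, 34, 9, 266))]
```

```bash
python3 - <<'E'
from h import *
T=eyes.grab_frame("top");S=eyes.grab_frame("scene")
for n,a,b in (("red",(297.0,152.4),(370.9,209.9)),("blue",(255.8,159.9),(380.9,174.9)),("grip",(406,174.7),(293.1,271.7)),("yelS",(217.2,156.3),(395.7,158.9))):
    p,e=tri(ray(T,*a),ray(S,*b)); print(n,p.round(4),np.round(e,4))
r=onz(T,297,152.4,.2);y=onz(T,217.2,156.3,.2);print(r,y,np.linalg.norm(r-y),np.degrees(np.arctan2(*(y-r)[[0,1]])))
# lamp bar ends top: crop corners
for q in ((40,262),(718,230),(40,238),(718,212)):
    print(onz(T,q[0]/4.5+165,q[1]/4.5+80,.33).round(3))
# hinge/hood from T crop c2: glass top corners, base plate corners
for q in ((128,68),(282,153),(188,328),(33,243)):
    print("plate",onz(T,q[0]/3+345,q[1]/3+120,.01).round(3))
E
```

```text
red [0.5773 0.0368 0.1983] [0.0014 0.0014]
blue [0.5479 0.1567 0.23  ] [0.0022 0.0022]
grip [ 0.5111 -0.2856  0.2489] [0.0001 0.0001]
yelS [0.5548 0.2736 0.2064] [0.0026 0.0026]
[0.57592646 0.03597272 0.2       ] [0.55800857 0.27638576 0.2       ] 0.24107982432844421 -4.262352832210005
[0.587 0.369 0.33 ]
[ 0.617 -0.045  0.33 ]
[0.602 0.369 0.33 ]
[ 0.628 -0.044  0.33 ]
plate [ 0.646 -0.265  0.01 ]
plate [ 0.553 -0.443  0.01 ]
plate [ 0.351 -0.338  0.01 ]
plate [ 0.443 -0.16   0.01 ]
```

```bash
python3 - <<'E'
from h import *
T=eyes.grab_frame("top");S=eyes.grab_frame("scene")
for z in (.25,.28,.31,.34):
    a=[onz(T,q[0]/4.5+165,q[1]/4.5+80,z) for q in ((718,242),(718,212),(40,275),(40,240))]
    print(z,[tuple(np.round(p[:2],3)) for p in a],"->S",[tuple(np.round((np.array(proj(S,p))-(340,110))*4)) for p in a])
for z in (.09,.102,.115):
    a=onz(S,318.4,306.2,z);b=onz(S,295.7,319.2,z);print("hinge",z,a,b,(a+b)/2)
g=np.array([.5111,-.2856,.2489])
E
```

```text
0.25 [(np.float64(0.625), np.float64(-0.046)), (np.float64(0.645), np.float64(-0.045)), (np.float64(0.593), np.float64(0.393)), (np.float64(0.615), np.float64(0.394))] ->S [(np.float64(135.0), np.float64(463.0)), (np.float64(161.0), np.float64(474.0)), (np.float64(331.0), np.float64(91.0)), (np.float64(356.0), np.float64(100.0))]
0.28 [(np.float64(0.619), np.float64(-0.045)), (np.float64(0.639), np.float64(-0.045)), (np.float64(0.587), np.float64(0.384)), (np.float64(0.61), np.float64(0.385))] ->S [(np.float64(132.0), np.float64(434.0)), (np.float64(157.0), np.float64(446.0)), (np.float64(328.0), np.float64(69.0)), (np.float64(353.0), np.float64(77.0))]
0.31 [(np.float64(0.614), np.float64(-0.045)), (np.float64(0.633), np.float64(-0.045)), (np.float64(0.582), np.float64(0.375)), (np.float64(0.604), np.float64(0.376))] ->S [(np.float64(129.0), np.float64(405.0)), (np.float64(154.0), np.float64(416.0)), (np.float64(325.0), np.float64(45.0)), (np.float64(350.0), np.float64(54.0))]
0.34 [(np.float64(0.608), np.float64(-0.045)), (np.float64(0.626), np.float64(-0.044)), (np.float64(0.577), np.float64(0.365)), (np.float64(0.599), np.float64(0.366))] ->S [(np.float64(125.0), np.float64(374.0)), (np.float64(150.0), np.float64(385.0)), (np.float64(322.0), np.float64(21.0)), (np.float64(347.0), np.float64(29.0))]
hinge 0.09 [ 0.57946619 -0.27554564  0.09      ] [ 0.54501402 -0.3421037   0.09      ] [ 0.56224011 -0.30882467  0.09      ]
hinge 0.102 [ 0.58237014 -0.27974491  0.102     ] [ 0.54830824 -0.34554899  0.102     ] [ 0.56533919 -0.31264695  0.102     ]
hinge 0.115 [ 0.58551608 -0.28429411  0.115     ] [ 0.55187698 -0.34928139  0.115     ] [ 0.56869653 -0.31678775  0.115     ]
```

```bash
cat >> h.py <<'E'
HY=np.radians(4.27)
XH=np.array([np.cos(HY),np.sin(HY),0]);YH=np.array([-np.sin(HY),np.cos(HY),0]);ZH=np.array([0,0,1.])
D=-np.sin(np.radians(35))*XH+np.cos(np.radians(35))*ZH
RG=R.from_matrix(np.c_[np.cross(YH,-D),YH,-D])
def rows(tcp,rot,s=None):
    s=s or robot.sense(); q=R.from_quat(s["orientation"])
    dp=q.inv().apply(np.asarray(tcp)-s["eef_pos"])/.75
    dr=(q.inv()*rot).as_rotvec()/(np.pi/4)
    print("t %.2f"%s["t"],"shift",dp.round(4),"turn",dr.round(4))
E
python3 - <<'E'
from h import *
rows([.42,.08,.34],RG); 
rows(np.array([.579,.0365,.196])+D*.081,RG)
E
```

```text
t 0.45 shift [-0.4941 -0.5491 -0.1565] turn [-0.1588 -0.7668 -0.5035]
t 0.45 shift [-0.6565 -0.559  -0.053 ] turn [-0.1588 -0.7668 -0.5035]
```

```bash
python3 -m handwheel '[[[-0.1,-0.1,-0.14,-0.15,-0.7,-0.5,-1],[-0.49,-0.55,-0.157,-0.159,-0.767,-0.504,-1],[-0.49,-0.55,-0.157,-0.159,-0.767,-0.504,-1],[-0.49,-0.55,-0.157,-0.159,-0.767,-0.504,-1],[-0.49,-0.55,-0.157,-0.159,-0.767,-0.504,-1],[-0.49,-0.55,-0.157,-0.159,-0.767,-0.504,-1],[-0.49,-0.55,-0.157,-0.159,-0.767,-0.504,-1],[-0.49,-0.55,-0.157,-0.159,-0.767,-0.504,-1],[-0.49,-0.55,-0.157,-0.159,-0.767,-0.504,-1],[-0.49,-0.55,-0.157,-0.159,-0.767,-0.504,-1],[-0.49,-0.55,-0.157,-0.159,-0.767,-0.504,-1],[-0.49,-0.55,-0.157,-0.159,-0.767,-0.504,-1]]]'
python3 - <<'E'
from h import *
rows([.42,.08,.34],RG); 
rows(np.array([.579,.0365,.196])+D*.081,RG)
E
```

```text
t: 1.45
eef_pos: [0.359, 0.2269, 0.3129]
orientation: [-0.035, 0.954, 0.013, 0.297]
contact_force: [0.1, 0.1, -0.7]
finger_gap: 0.0879
t 1.45 shift [-0.0755 -0.2013  0.0072] turn [ 0.0053 -0.0091 -0.0021]
t 1.45 shift [-0.1364 -0.2755  0.1745] turn [ 0.0053 -0.0091 -0.0021]
```

```bash
python3 -m handwheel '[[[-0.03,-0.1,0,0.005,-0.009,-0.002,-1],[-0.08,-0.21,0.01,0.005,-0.009,-0.002,-1],[-0.08,-0.21,0.01,0.005,-0.009,-0.002,-1],[-0.08,-0.25,0.01,0.005,-0.009,-0.002,-1],[-0.1364,-0.2755,0.1,0.005,-0.009,-0.002,-1],[-0.1364,-0.2755,0.14,0.005,-0.009,-0.002,-1],[-0.1364,-0.2755,0.14,0.005,-0.009,-0.002,-1],[-0.1364,-0.2755,0.14,0.005,-0.009,-0.002,-1],[-0.1364,-0.2755,0.14,0.005,-0.009,-0.002,-1],[-0.1364,-0.2755,0.14,0.005,-0.009,-0.002,-1]]]'
python3 - <<'E'
from h import *
f=eyes.grab_frame("wrist"); save("w1",f["image"])
print(proj(f,[.579,.0365,.196]),proj(f,np.array([.579,.0365,.196])+.011*D),f["xyz"])
rows(np.array([.579,.0365,.196])+D*.081,RG)
print(blobs(f["image"],172,6,150,90,40),blobs(f["image"],105,120,150,90,40))
E
```

```text
t: 2.28
eef_pos: [0.5187, 0.0291, 0.2822]
orientation: [-0.033, 0.954, 0.009, 0.299]
contact_force: [-0.7, 0.9, -0.2]
finger_gap: 0.0876
(np.float64(326.16007586404254), np.float64(202.33486730837106)) (np.float64(326.23323452497783), np.float64(206.3167407306456)) [0.3586929  0.01857564 0.36763136]
t 2.33 shift [-0.0009  0.0011  0.0333] turn [-0.0043 -0.0035 -0.002 ]
[((np.float64(325.8), np.float64(153.7)), (np.int32(303), np.int32(146), np.int32(49), np.int32(16), np.int32(553))), ((np.float64(328.0), np.float64(199.7)), (np.int32(298), np.int32(183), np.int32(60), np.int32(38), np.int32(1236)))] [((np.float64(497.2), np.float64(104.2)), (np.int32(491), np.int32(96), np.int32(14), np.int32(18), np.int32(168))), ((np.float64(435.5), np.float64(153.3)), (np.int32(412), np.int32(146), np.int32(49), np.int32(15), np.int32(544))), ((np.float64(495.6), np.float64(218.6)), (np.int32(468), np.int32(195), np.int32(50), np.int32(44), np.int32(1361))), ((np.float64(451.3), np.float64(201.9)), (np.int32(438), np.int32(200), np.int32(30), np.int32(6), np.int32(128))), ((np.float64(253.3), np.float64(289.9)), (np.int32(242), np.int32(260), np.int32(28), np.int32(57), np.int32(561))), ((np.float64(348.2), np.float64(310.0)), (np.int32(281), np.int32(302), np.int32(136), np.int32(19), np.int32(2188)))]
```

View pics/w1.png

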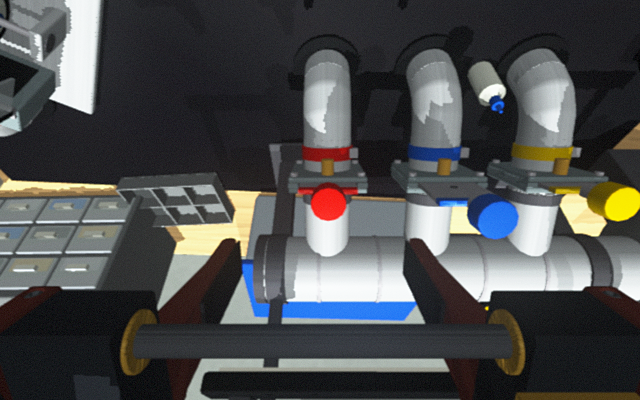

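```bash
python3 - <<'E'
from h import *
T=eyes.grab_frame("top");f=eyes.grab_frame("wrist")
save("w2",f["image"],(280,150,380,250),5)
p,e=tri(ray(T,297.0,152.4),ray(f,328,202)); print(p,e, "centre",p-.011*D)
q,e=tri(ray(T,255.8,159.9),ray(f,493,216)); print("blue",q,e,q-.011*D)
c=p-.011*D
rows(c+D*.019,RG)
E
```

```text
[0.57611533 0.03878554 0.1977291 ] [np.float64(0.002703911245700197), np.float64(0.0027039112457002052)] centre [0.58240715 0.03925532 0.18871842]
blue [0.54512664 0.15736133 0.2283339 ] [np.float64(0.0019425098983310955), np.float64(0.0019425098983310138)] [0.55141847 0.1578311  0.21932323]
t 2.43 shift [0.0008 0.002  0.1276] turn [-0.0017 -0.0019  0.002 ]
```

View pics/w2.png

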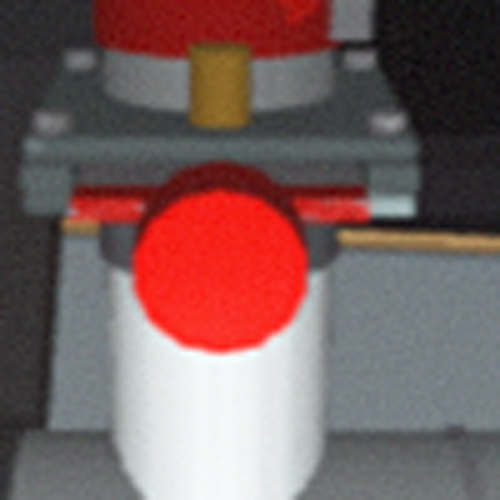

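```bash
python3 - <<'E'
from h import *
c=np.array([.579,.0365,.195])
rows(c-D*.017,RG)
E
```

```text
t 2.43 shift [-0.0002 -0.0013  0.166 ] turn [-0.0017 -0.0019  0.002 ]
```

```bash
python3 -m handwheel '[[[0,-0.001,0.04,0,0,0,-1],[0,-0.001,0.08,0,0,0,-1],[0,-0.001,0.115,0,0,0,-1],[0,-0.001,0.14,0,0,0,-1],[0,-0.001,0.155,0,0,0,-1],[0,-0.001,0.166,0,0,0,-1],[0,-0.001,0.166,0,0,0,-1]]]'
python3 - <<'E'
from h import *
c=np.array([.579,.0365,.195])
f=eyes.grab_frame("wrist"); save("w3",f["image"])
rows(c-D*.017,RG)
E
```

```text
t: 3.02
eef_pos: [0.5886, 0.0375, 0.1796]
orientation: [-0.036, 0.954, 0.01, 0.299]
contact_force: [-0.1, -0.4, 0.4]
finger_gap: 0.0878
t 3.07 shift [-0.0004  0.0002 -0.0005] turn [-0.0017 -0.0031  0.0019]
```

View pics/w3.png

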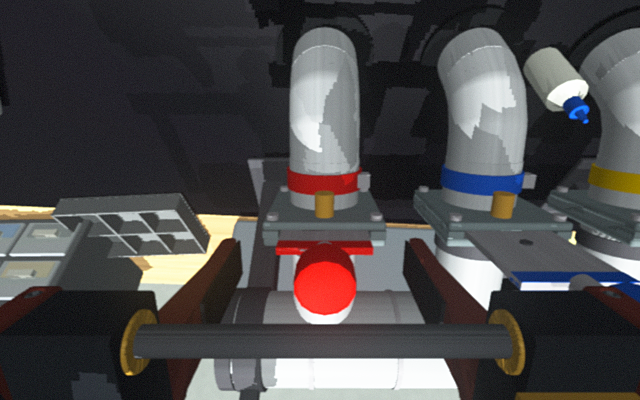

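```bash
python3 -m handwheel '[[[0,0,0,0,0,0,1],[0,0,0,0,0,0,1],[0,0,0,0,0,0,1],[0,0,0,0,0,0,1],[0,0,0,0,0,0,1],[0,0,0,0,0,0,1],[0,0,0,0,0,0,1]]]' 45
python3 - <<'E'
from h import *
f=eyes.grab_frame("wrist"); save("w4",f["image"],(200,180,440,340),3.3)
c=np.array([.579,.0365,.195])
rows(c+D*.033,RG)
E
```

```text
t: 3.65
eef_pos: [0.5891, 0.036, 0.181]
orientation: [-0.035, 0.953, 0.01, 0.3]
contact_force: [0.1, 0.4, -0.4]
finger_gap: 0.0445
t 3.70 shift [ 0.0003  0.0014 -0.0671] turn [-0.0031 -0.0018  0.0003]
```

View pics/w4.png

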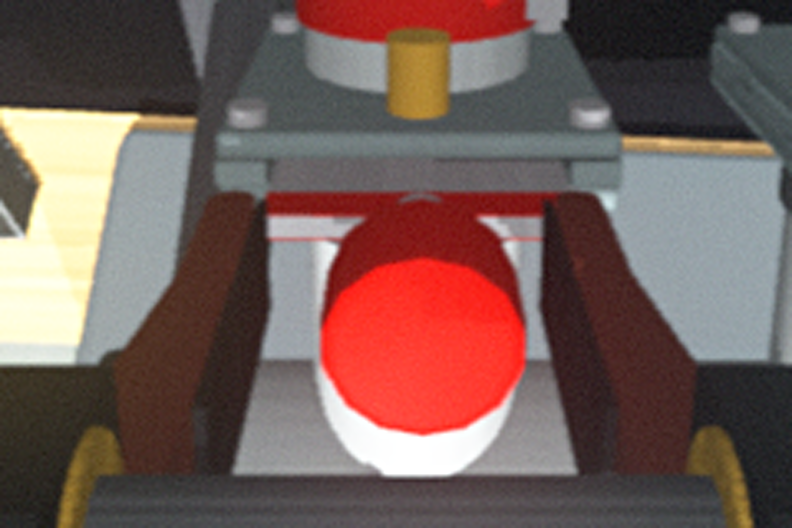

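Fingers close at about 75 mm/s and the knob at crop (423,345) is centred; they need a little longer.

```bash
python3 -m handwheel '[[[0,0,0,0,0,0,1],[0,0,0,0,0,0,1],[0,0,0,0,0,0,1],[0,0,0,0,0,0,1],[0,0,0,0,0,0,1]]]' 45
```

```text
t: 4.12
eef_pos: [0.5891, 0.0384, 0.1809]
orientation: [-0.037, 0.953, 0.011, 0.3]
contact_force: [-2.9, 6.3, 1.1]
finger_gap: 0.029
```

```bash
python3 -m handwheel '[[[0,0.002,-0.006,0,0,0,1],[0,0.002,-0.013,0,0,0,1],[0,0.002,-0.02,0,0,0,1],[0,0.002,-0.027,0,0,0,1],[0,0.002,-0.034,0,0,0,1],[0,0.002,-0.041,0,0,0,1],[0,0.002,-0.048,0,0,0,1],[0,0.002,-0.055,0,0,0,1],[0,0.002,-0.06,0,0,0,1],[0,0.002,-0.065,0,0,0,1],[0,0.002,-0.069,0,0,0,1],[0,0.002,-0.069,0,0,0,1]]]' 45
python3 - <<'E'
from h import *
s=robot.sense(); p0=np.array([.5891,.0384,.1809]); print("travel",(s["eef_pos"]-p0)@D, "perp",(s["eef_pos"]-p0)@np.cross(YH,D),"F along D",np.array(s["contact_force"])@D, s["contact_force"])
E
```

```text
t: 5.12
eef_pos: [0.559, 0.0362, 0.2226]
orientation: [-0.036, 0.953, 0.01, 0.299]
contact_force: [8.1, 5.4, -10.2]
finger_gap: 0.0295
travel 0.05149613286806668 perp -0.0007857677062535866 F along D -13.215067221584743 [  8.08703126   5.40573743 -10.20390745]
```

```bash
python3 -m handwheel '[[[0,0,-0.003,0,0,0,1],[0,0,-0.005,0,0,0,1],[0,0,-0.005,0,0,0,1]]]' 45
python3 - <<'E'
from h import *
s=robot.sense(); p0=np.array([.5891,.0384,.1809]); print("travel",(s["eef_pos"]-p0)@D, "F along D",np.array(s["contact_force"])@D)
f=eyes.grab_frame("wrist"); save("w5",f["image"])
T=eyes.grab_frame("top"); save("t5",T["image"],(165,80,335,190),4.5)
E
```

```text
t: 5.37
eef_pos: [0.5567, 0.036, 0.2241]
orientation: [-0.036, 0.954, 0.01, 0.298]
contact_force: [24.8, 7.9, -30.1]
finger_gap: 0.0292
travel 0.053972330636901426 F along D -39.15448839251219
```

View pics/w5.png

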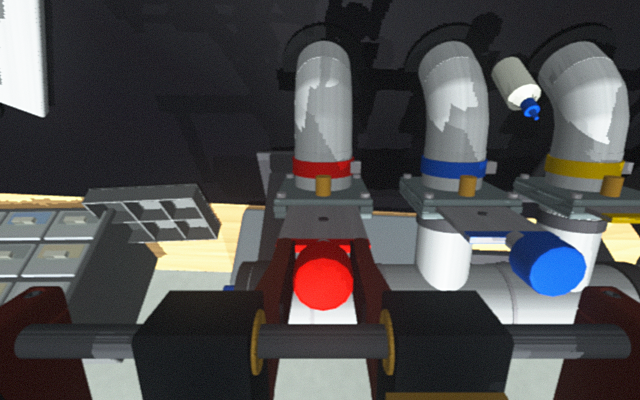

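```bash
python3 -m handwheel '[[[0,0,0.004,0,0,0,1],[0,0,0.004,0,0,0,-1],[0,0,0.004,0,0,0,-1],[0,0,0.004,0,0,0,-1],[0,0,0.004,0,0,0,-1],[0,0,0.004,0,0,0,-1],[0,0,-0.02,0,0,0,-1],[0,0,-0.06,0,0,0,-1],[0,0,-0.08,0,0,0,-1],[0,0.05,-0.08,0,0,0,-1],[0,0.1,-0.08,0,0,0,-1],[0,0.15,-0.08,0,0,0,-1]]]'
python3 - <<'E'
from h import *
c=np.array([.5505,.157,.223])
rows(c-D*.017,RG)
f=eyes.grab_frame("wrist"); save("w6",f["image"])
print(proj(f,c+.011*D),blobs(f["image"],105,120,150,90,200))
E
```

```text
t: 6.47
eef_pos: [0.5149, 0.1458, 0.2769]
orientation: [-0.034, 0.953, 0.01, 0.301]
contact_force: [0.9, -0.0, 0.4]
finger_gap: 0.0876
t 6.47 shift [0.0018 0.0116 0.1092] turn [-0.0035  0.0022 -0.0032]
(np.float64(334.47059792638703), np.float64(221.7553268277725)) [((np.float64(328.5), np.float64(152.9)), (np.int32(305), np.int32(145), np.int32(50), np.int32(16), np.int32(563))), ((np.float64(333.5), np.float64(218.1)), (np.int32(298), np.int32(195), np.int32(68), np.int32(46), np.int32(1456))), ((np.float64(289.1), np.float64(311.3)), (np.int32(222), np.int32(303), np.int32(132), np.int32(18), np.int32(1944)))]
```

View pics/w6.png

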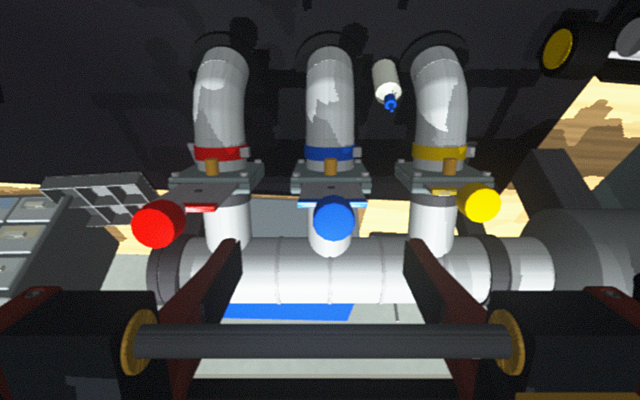

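View pics/t5.png

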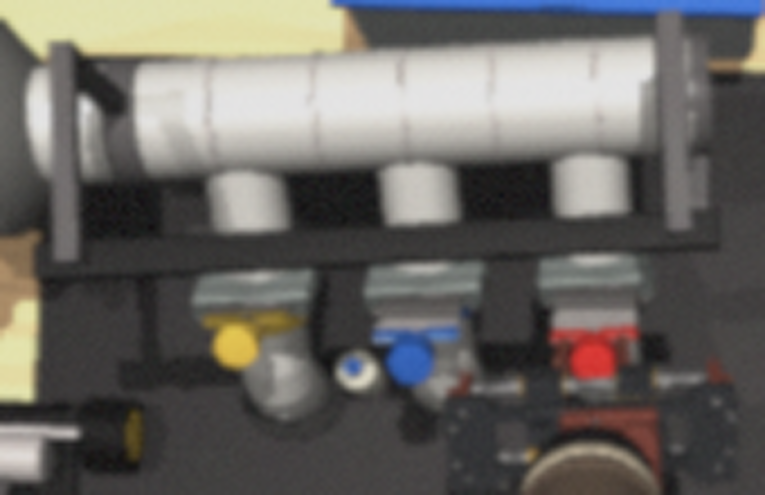

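```bash
python3 -m handwheel '[[[0.001,0.0115,0.03,0,0,0,-0.2],[0.001,0.0115,0.06,0,0,0,-0.2],[0.001,0.0115,0.085,0,0,0,-0.2],[0.001,0.0115,0.1,0,0,0,-0.2],[0.001,0.0115,0.109,0,0,0,-0.2],[0.001,0.0115,0.109,0,0,0,1],[0.001,0.0115,0.109,0,0,0,1],[0.001,0.0115,0.109,0,0,0,1],[0.001,0.0115,0.109,0,0,0,1],[0.001,0.0115,0.109,0,0,0,1],[0.001,0.0115,0.109,0,0,0,1]]]' 45
python3 - <<'E'
from h import *
f=eyes.grab_frame("wrist"); save("w7",f["image"])
rows(np.array([.5702,.156,.195])-D*.017,RG)
print(np.array(robot.sense()["contact_force"])@D)
E
```

```text
t: 7.43
eef_pos: [0.5604, 0.1569, 0.2085]
orientation: [-0.035, 0.953, 0.01, 0.3]
contact_force: [-0.8, -0.1, 1.6]
finger_gap: 0.0293
t 7.48 shift [-0.0004 -0.002   0.0448] turn [-0.003  -0.0008 -0.    ]
1.6361146433643752
```

View pics/w7.png

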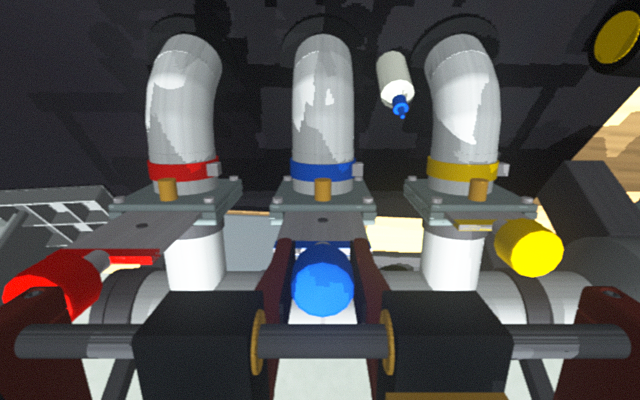

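```bash
python3 -m handwheel '[[[0,0,0.005,0,0,0,1],[0,0,0.01,0,0,0,1],[0,0,0.015,0,0,0,1],[0,0,0.02,0,0,0,1],[0,0,0.025,0,0,0,1],[0,0,0.03,0,0,0,1],[0,0,0.034,0,0,0,1],[0,0,0.038,0,0,0,1],[0,0,0.041,0,0,0,1],[0,0,0.044,0,0,0,1],[0,0,0.046,0,0,0,1],[0,0,0.046,0,0,0,1]]]' 45
python3 - <<'E'
from h import *
s=robot.sense(); p0=np.array([.5604,.1569,.2085]); print("travel",(s["eef_pos"]-p0)@D, "F along D",np.array(s["contact_force"])@D)
f=eyes.grab_frame("wrist"); save("w8",f["image"])
E
```

```text
t: 8.48
eef_pos: [0.5805, 0.1584, 0.1794]
orientation: [-0.035, 0.953, 0.01, 0.3]
contact_force: [8.0, 0.4, -1.1]
finger_gap: 0.029
travel -0.03534778355169088 F along D -5.508336695575815
```

View pics/w8.png

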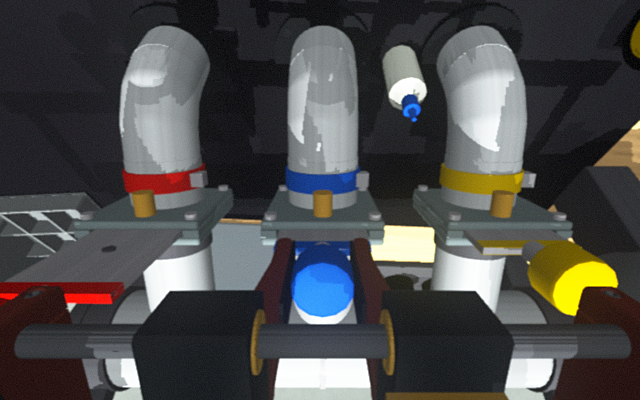

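```bash
python3 -m handwheel '[[[0,0,0.002,0,0,0,1],[0,0,0.004,0,0,0,1],[0,0,0.006,0,0,0,1],[0,0,0.006,0,0,0,1]]]' 45
python3 - <<'E'
from h import *
s=robot.sense(); p0=np.array([.5604,.1569,.2085]); print("travel",(s["eef_pos"]-p0)@D, "F along D",np.array(s["contact_force"])@D)
E
```

```text
t: 8.87
eef_pos: [0.5821, 0.1587, 0.1777]
orientation: [-0.035, 0.953, 0.01, 0.301]
contact_force: [-21.1, -5.5, 28.9]
finger_gap: 0.0293
travel -0.03766226832905903 F along D 35.95538267525364
```

```bash
python3 -m handwheel '[[[0,0,-0.004,0,0,0,1],[0,0,-0.004,0,0,0,-0.3],[0,0,-0.004,0,0,0,-0.3],[0,0,-0.004,0,0,0,-0.3],[0,0,-0.004,0,0,0,-0.3],[0,0,-0.02,0,0,0,-0.3],[0,0,-0.06,0,0,0,-0.3],[0,0,-0.11,0,0,0,-0.3],[0,0,-0.16,0,0,0,-0.3],[0,0,-0.18,0,0,0,-0.3],[0,0,-0.18,0,0,0,-0.3]]]'
python3 - <<'E'
from h import *
f=eyes.grab_frame("wrist"); save("w9",f["image"])
T=eyes.grab_frame("top"); save("t9",T["image"],(165,80,335,190),4.5)
E
```

```text
t: 9.78
eef_pos: [0.5051, 0.1538, 0.2899]
orientation: [-0.035, 0.953, 0.011, 0.302]
contact_force: [0.1, 0.4, 0.2]
finger_gap: 0.0571
```

View pics/w9.png

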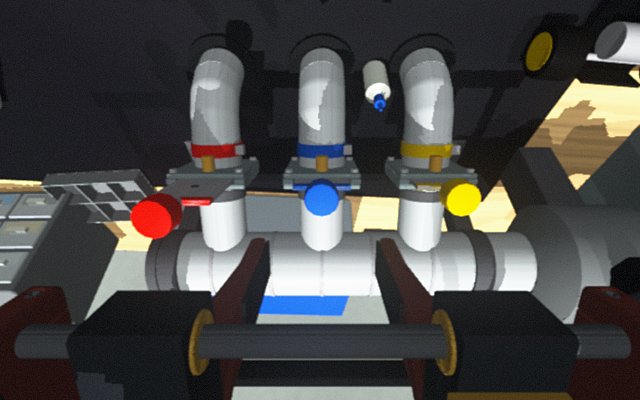

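View pics/t9.png

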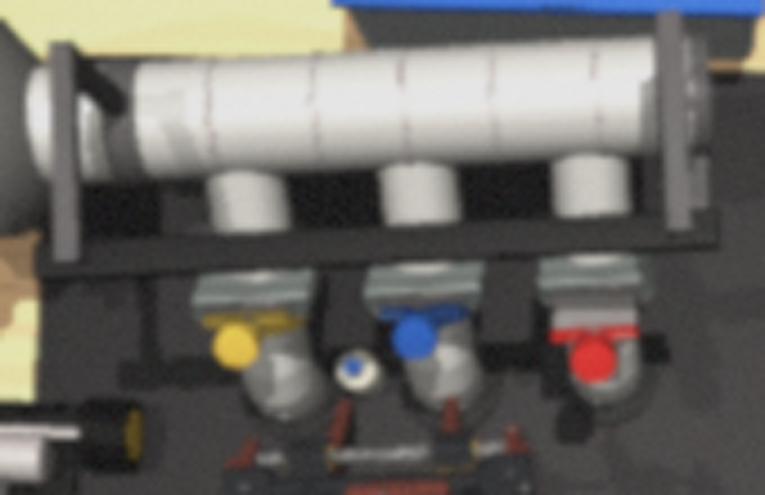

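```bash
cat >> h.py <<'E'
XT=np.array([.888,-.459,0]);XT/=np.linalg.norm(XT);YT=np.cross(ZH,XT)
RT=R.from_matrix(np.c_[-XT,YT,-ZH])
E
python3 - <<'E'
from h import *
rows([.43,.05,.36],RT);rows([.45,-.05,.36],RT);rows([.511,-.286,.34],RT)
E
```

```text
t 9.88 shift [ 0.0346 -0.1298 -0.1433] turn [0.2114 0.7577 0.6793]
t 9.88 shift [ 0.021  -0.2647 -0.1335] turn [0.2114 0.7577 0.6793]
t 9.88 shift [-0.011  -0.5845 -0.0778] turn [0.2114 0.7577 0.6793]
```

```bash
python3 -m handwheel '[[[0.015,-0.02,-0.06,0.03,0.1,0.1,-0.5],[0.035,-0.07,-0.12,0.06,0.2,0.2,-0.5],[0.035,-0.13,-0.143,0.1,0.4,0.35,-0.5],[0.03,-0.19,-0.138,0.15,0.55,0.5,-0.5],[0.02,-0.26,-0.133,0.211,0.758,0.679,-0.5],[-0.011,-0.58,-0.078,0.211,0.758,0.679,-0.5],[-0.011,-0.58,-0.078,0.211,0.758,0.679,-0.5],[-0.011,-0.58,-0.078,0.211,0.758,0.679,-0.5],[-0.011,-0.58,-0.078,0.211,0.758,0.679,-0.5],[-0.011,-0.58,-0.078,0.211,0.758,0.679,-0.5],[-0.011,-0.58,-0.078,0.211,0.758,0.679,-0.5],[-0.011,-0.58,-0.078,0.211,0.758,0.679,-0.5]]]' 15
python3 - <<'E'
from h import *
f=eyes.grab_frame("wrist"); save("w10",f["image"])
rows([.511,-.286,.34],RT)
E
```

```text
t: 10.88
eef_pos: [0.5103, -0.2866, 0.3371]
orientation: [0.237, 0.971, -0.002, -0.003]
contact_force: [0.2, -0.0, 0.4]
finger_gap: 0.0658
t 10.93 shift [ 0.0025  0.0083 -0.0052] turn [-0.0112 -0.0054 -0.0097]
```

View pics/w10.png

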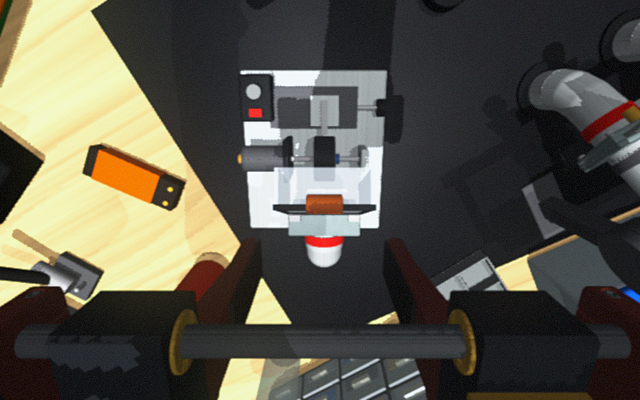

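```bash
python3 - <<'E'
from h import *
f=eyes.grab_frame("wrist"); save("w11",f["image"],(230,60,420,280),2.7)
h=cv2.cvtColor(f["image"],cv2.COLOR_RGB2HSV); m=cv2.inRange(h,(3,130,60),(18,255,255)); m[:185]=0;m[235:]=0;m[:,:280]=0;m[:,370:]=0
ys,xs=np.nonzero(m);print(xs.min(),xs.max(),ys.min(),ys.max(),xs.mean(),ys.mean())
S=eyes.grab_frame("scene");save("s11",S["image"],(240,230,350,350),4)
u,v=xs.mean(),ys.mean()
for name,r in (("WS",[ray(f,u,v),ray(S,293.1,271.7)]),):
    print(name,tri(*r))
s=robot.sense();print(s["eef_pos"])
rows([.511,-.286,.34],RT)
E
```

```text
312 350 193 211 331.437223042836 201.85081240768093
WS (array([ 0.50922326, -0.28458915,  0.24501921]), [np.float64(0.0006244271613771717), np.float64(0.0006244271613770115)])
[ 0.50976601 -0.2860867   0.33659435]
t 11.03 shift [-0.0014  0.0008 -0.0046] turn [-0.0069 -0.0076 -0.0072]
```

View pics/w11.png

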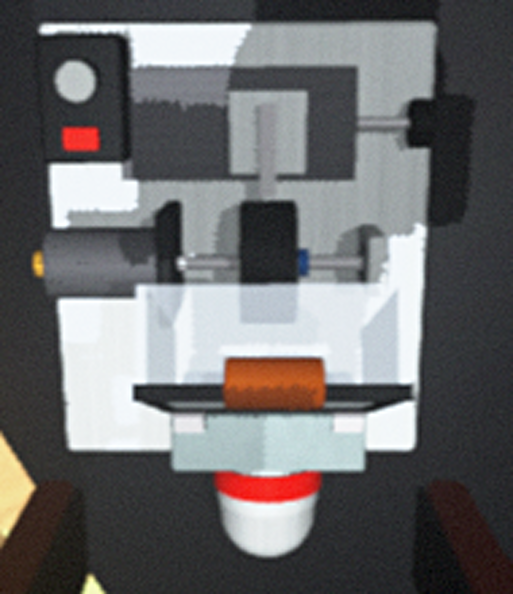

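View pics/s11.png

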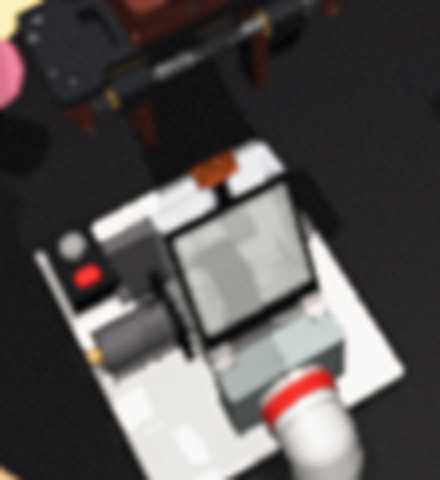

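```bash
python3 - <<'E'
from h import *
f=eyes.grab_frame("wrist");s=robot.sense()
q=R.from_quat(s["orientation"]);print(q.as_matrix().round(3))
print("cam in tool",q.inv().apply(f["xyz"]-s["eef_pos"]), (q.inv()*R.from_quat(f["attitude"])).as_matrix().round(3))
print(proj(f,s["eef_pos"]+q.apply([0,0,.09])),proj(f,[.5095,-.2850,.246]),s["eef_pos"])
h=cv2.cvtColor(f["image"],cv2.COLOR_RGB2HSV); m=cv2.inRange(h,(3,130,60),(18,255,255)); m[:185]=0;m[235:]=0;m[:,:280]=0;m[:,370:]=0
ys,xs=np.nonzero(m);print(xs.mean(),ys.mean()); print(onz(f,xs.mean(),ys.mean(),.247))
E
```

```text
[[-0.887  0.462 -0.007]
 [ 0.462  0.887 -0.001]
 [ 0.006 -0.004 -1.   ]]
cam in tool [ 0.08168123 -0.00183117 -0.16056654] [[-0.003 -0.955 -0.296]
 [ 1.    -0.002 -0.004]
 [ 0.003 -0.296  0.955]]
(np.float64(325.78344156105675), np.float64(206.36572875867836)) (np.float64(324.46726861882024), np.float64(206.41873782304322)) [ 0.51020529 -0.28381446  0.33719068]
323.5817655571635 205.14905933429813
[ 0.50794708 -0.28498653  0.247     ]
```

```bash
python3 - <<'E'
from h import *
rows([.509,-.285,.231],RT)
E
```

```text
t 11.08 shift [-1.000e-04 -1.600e-03  1.416e-01] turn [-0.0046 -0.0071 -0.0035]
```

```bash
python3 -m handwheel '[[[0,-0.001,0.03,-0.005,-0.007,-0.004,-0.5],[0,-0.001,0.06,-0.005,-0.007,-0.004,-0.5],[0,-0.001,0.09,-0.005,-0.007,-0.004,-0.5],[0,-0.001,0.115,-0.005,-0.007,-0.004,-0.5],[0,-0.001,0.132,-0.005,-0.007,-0.004,-0.5],[0,-0.001,0.1415,-0.005,-0.007,-0.004,-0.5],[0,-0.001,0.1415,-0.005,-0.007,-0.004,-0.5],[0,-0.001,0.1415,-0.005,-0.007,-0.004,-0.5]]]' 15
python3 - <<'E'
from h import *
f=eyes.grab_frame("wrist"); save("w12",f["image"])
S=eyes.grab_frame("scene");save("s12",S["image"],(240,220,350,340),4)
rows([.509,-.285,.231],RT)
E
```

```text
t: 11.75
eef_pos: [0.5104, -0.2825, 0.2339]
orientation: [0.234, 0.972, 0.001, 0.002]
contact_force: [0.0, 0.4, 0.3]
finger_gap: 0.0658
t 11.85 shift [ 0.001  -0.0033  0.0052] turn [0.0044 0.0074 0.0052]
```

View pics/w12.png

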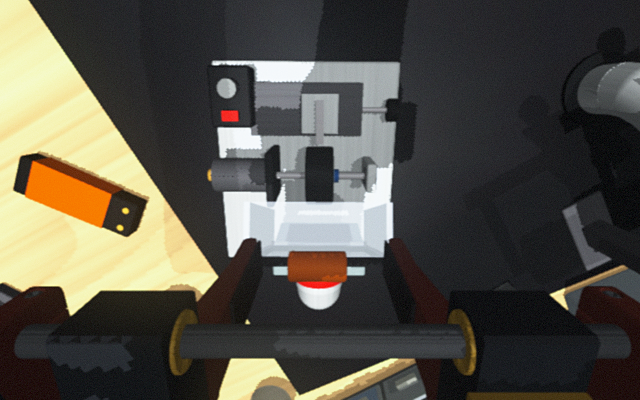

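View pics/s12.png

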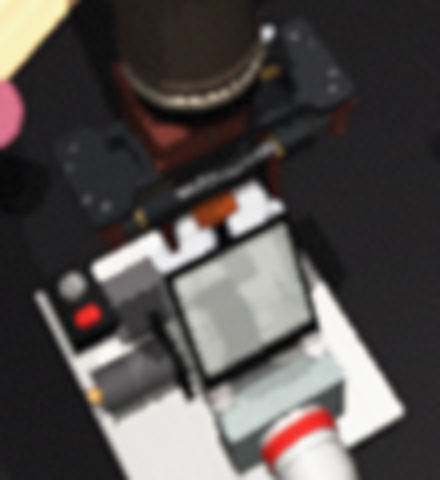

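```bash
python3 -m handwheel '[[[0,-0.003,0.004,0,0,0,1],[0,-0.003,0.004,0,0,0,1],[0,-0.003,0.004,0,0,0,1],[0,-0.003,0.004,0,0,0,1],[0,-0.003,0.004,0,0,0,1],[0,-0.003,0.004,0,0,0,1],[0,-0.003,0.004,0,0,0,1],[0,-0.003,0.004,0,0,0,1]]]' 15
python3 - <<'E'
from h import *
f=eyes.grab_frame("wrist"); save("w13",f["image"],(180,180,460,340),2.8)
rows([.509,-.285,.231],RT)
s=robot.sense();print(s["eef_pos"],s["contact_force"])
print(proj(f,s["eef_pos"]+R.from_quat(s["orientation"]).apply([0,0,-.015])))
E
```

```text
t: 12.52
eef_pos: [0.5094, -0.2851, 0.2311]
orientation: [0.235, 0.972, 0.001, 0.003]
contact_force: [0.2, 1.1, 1.0]
finger_gap: 0.0297
t 12.57 shift [ 0.0005 -0.0001  0.0002] turn [0.0047 0.0059 0.0047]
[ 0.50934389 -0.28509536  0.23114373] [-0.1371072   1.50099715  1.4169627 ]
(np.float64(322.8823313527865), np.float64(272.8231232842282))
```

View pics/w13.png

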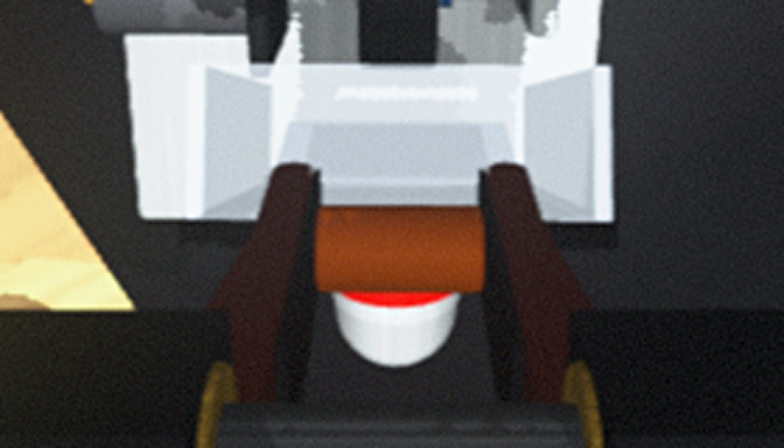

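```bash
python3 -m handwheel '[[[0.007,0,0.003,0,0,0,1],[0.0145,0,0.006,0,0,0,1],[0.022,0,0.0096,0,0,0,1],[0.028,0,0.0127,0,0,0,1],[0.0335,0,0.016,0,0,0,1],[0.039,0,0.0195,0,0,0,1],[0.0445,0,0.023,0,0,0,1],[0.05,0,0.027,0,0,0,1],[0.0555,0,0.031,0,0,0,1],[0.0605,0,0.0352,0,0,0,1],[0.0655,0,0.0395,0,0,0,1],[0.0705,0,0.044,0,0,0,1]]]' 15
python3 - <<'E'
from h import *
s=robot.sense();g=np.array([.5093,-.285,.2311]);d=s["eef_pos"]-g
F=np.array(s["contact_force"])
print("f,l,d",-d@XT,d@YT,-d[2],"F fwd/lat/up",-F@XT,F@YT,F[2],s["finger_gap"])
f=eyes.grab_frame("wrist"); save("w14",f["image"])
E
```

```text
t: 13.57
eef_pos: [0.4621, -0.2607, 0.1974]
orientation: [0.234, 0.972, 0.001, 0.003]
contact_force: [3.5, 4.2, 1.7]
finger_gap: 0.0299
f,l,d 0.05308257477493104 -4.264624645425319e-05 0.0336696104239973 F fwd/lat/up -1.1634150461814423 5.311497705001116 1.7061389481616454 0.02993633917834885
```

View pics/w14.png

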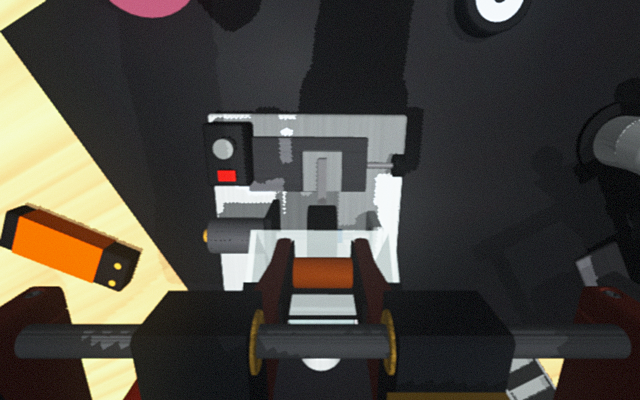

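```bash
python3 -m handwheel '[[[0.0045,0.001,0.005,0,0,0,1],[0.009,0.001,0.01,0,0,0,1],[0.0135,0.001,0.015,0,0,0,1],[0.0175,0.001,0.0203,0,0,0,1],[0.0215,0.001,0.0257,0,0,0,1],[0.0255,0.001,0.031,0,0,0,1],[0.029,0.001,0.0367,0,0,0,1],[0.0325,0.001,0.0423,0,0,0,1],[0.036,0.001,0.048,0,0,0,1],[0.039,0.001,0.054,0,0,0,1],[0.042,0.001,0.06,0,0,0,1],[0.045,0.001,0.066,0,0,0,1]]]' 15
python3 - <<'E'
from h import *
s=robot.sense();g=np.array([.5093,-.285,.2311]);d=s["eef_pos"]-g
F=np.array(s["contact_force"])
print("f,l,d",-d@XT,d@YT,-d[2],"F fwd/lat/up",-F@XT,F@YT,F[2],s["finger_gap"])
f=eyes.grab_frame("wrist"); save("w15",f["image"])
E
```

```text
t: 14.62
eef_pos: [0.4328, -0.2453, 0.1477]
orientation: [0.235, 0.972, 0.001, 0.003]
contact_force: [0.8, 1.1, 1.6]
finger_gap: 0.0299
f,l,d 0.08617704561766487 0.00017946679399553217 0.08339862168174345 F fwd/lat/up -0.19840600285225307 1.3328418844781624 1.646924549021614 0.029867133214240563
```

View pics/w15.png

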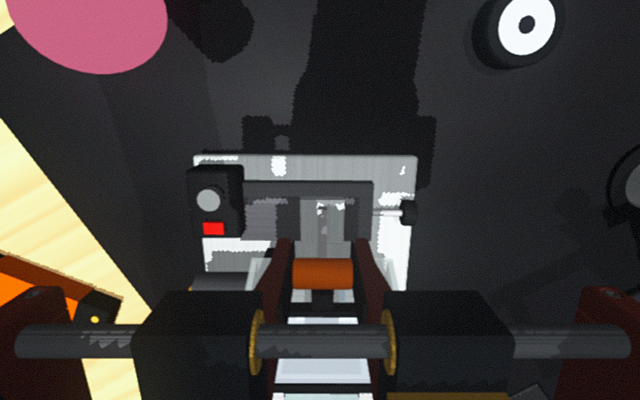

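```bash
python3 -m handwheel '[[[0.0017,0,0.0047,0,0,0,1],[0.0033,0,0.0093,0,0,0,1],[0.005,0,0.014,0,0,0,1],[0.0065,0,0.0187,0,0,0,1],[0.0078,0,0.0235,0,0,0,1],[0.009,0,0.0283,0,0,0,1],[0.0102,0,0.033,0,0,0,1],[0.0115,0,0.038,0,0,0,1],[0.0122,0,0.042,0,0,0,1],[0.0129,0,0.046,0,0,0,1],[0.0135,0,0.049,0,0,0,1],[0.0138,0,0.051,0,0,0,1]]]' 15
python3 - <<'E'
from h import *
s=robot.sense();g=np.array([.5093,-.285,.2311]);d=s["eef_pos"]-g
F=np.array(s["contact_force"])
print("f,l,d",-d@XT,d@YT,-d[2],"F fwd/lat/up",-F@XT,F@YT,F[2],s["finger_gap"],s["eef_pos"])
E
```

```text
t: 15.67
eef_pos: [0.4237, -0.2405, 0.1095]
orientation: [0.235, 0.972, 0.001, 0.003]
contact_force: [-1.6, -1.0, 1.3]
finger_gap: 0.0296
f,l,d 0.09645097568125993 0.00025204791005854765 0.1215675324964991 F fwd/lat/up 0.9549176511462921 -1.6064283190139625 1.309114798839122 0.029582455510159037 [ 0.42373406 -0.24048793  0.10953247]
```

```bash
python3 -m handwheel '[[[0.0003,0,0.002,0,0,0,1],[0.0006,0,0.004,0,0,0,1],[0.0008,0,0.006,0,0,0,1],[0.001,0,0.008,0,0,0,1],[0.0012,0,0.01,0,0,0,1],[0.0013,0,0.012,0,0,0,1],[0.0014,0,0.014,0,0,0,1],[0.0015,0,0.016,0,0,0,1],[0.0016,0,0.018,0,0,0,1],[0.0016,0,0.02,0,0,0,1],[0.0017,0,0.0215,0,0,0,1],[0.0017,0,0.023,0,0,0,1]]]' 15
python3 - <<'E'
from h import *
s=robot.sense();g=np.array([.5093,-.285,.2311]);d=s["eef_pos"]-g
F=np.array(s["contact_force"])
print("f,l,d",-d@XT,d@YT,-d[2],"F fwd/lat/up",-F@XT,F@YT,F[2],s["finger_gap"],s["eef_pos"])
E
```

```text
t: 16.67
eef_pos: [0.4227, -0.2398, 0.0924]
orientation: [0.235, 0.972, 0.001, 0.002]
contact_force: [-3.2, -2.9, 1.4]
finger_gap: 0.0294
f,l,d 0.09771453759943474 0.0003475389932887374 0.13868362358085115 F fwd/lat/up 1.4908196313269404 -4.053172623229196 1.424124619231238 0.029394894414433645 [ 0.42265543 -0.2398229   0.09241638]
```

```bash
python3 -m handwheel '[[[0,-0.0005,0.0013,0,0,0,1],[0,-0.0005,0.0026,0,0,0,1],[0,-0.0005,0.004,0,0,0,1],[0,-0.0005,0.0053,0,0,0,1],[0,-0.0005,0.0066,0,0,0,1],[0,-0.0005,0.0066,0,0,0,1]]]' 15
python3 - <<'E'
from h import *
s=robot.sense();F=np.array(s["contact_force"])
print("F fwd/lat/up",-F@XT,F@YT,F[2],s["finger_gap"],s["eef_pos"])
E
```

```text
t: 17.17
eef_pos: [0.4231, -0.24, 0.0886]
orientation: [0.235, 0.972, 0.001, 0.003]
contact_force: [-6.6, -1.3, 14.5]
finger_gap: 0.0295
F fwd/lat/up 5.25418634788494 -4.17041579186041 14.486965536775099 0.02947106652464853 [ 0.42306984 -0.24004504  0.08863692]
```

```bash
python3 -m handwheel '[[[0,0,0.0015,0,0,0,1],[0,0,0.003,0,0,0,1],[0,0,0.003,0,0,0,1]]]' 15
python3 - <<'E'
from h import *
s=robot.sense();F=np.array(s["contact_force"])
print("F fwd/lat/up",-F@XT,F@YT,F[2],s["finger_gap"],s["eef_pos"])
f=eyes.grab_frame("wrist"); save("w16",f["image"])
S=eyes.grab_frame("scene");save("s16",S["image"],(230,210,350,350),4)
E
```

```text
t: 17.42
eef_pos: [0.4239, -0.2404, 0.0868]
orientation: [0.235, 0.972, 0.001, 0.004]
contact_force: [-5.7, -1.3, 17.5]
finger_gap: 0.0303
F fwd/lat/up 4.404956708821092 -3.7889241491086074 17.51747514867745 0.03026455660176151 [ 0.42386489 -0.24044028  0.08683225]
```

View pics/w16.png

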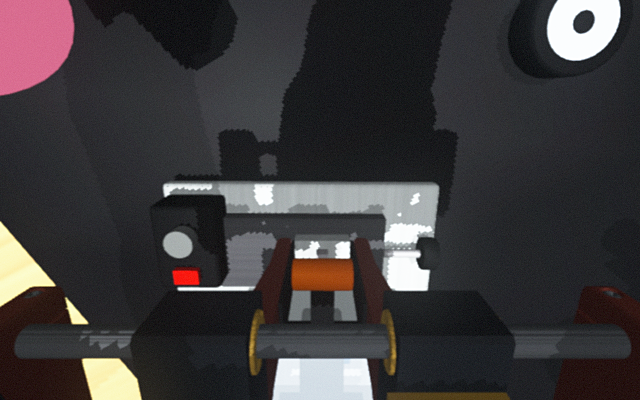

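View pics/s16.png

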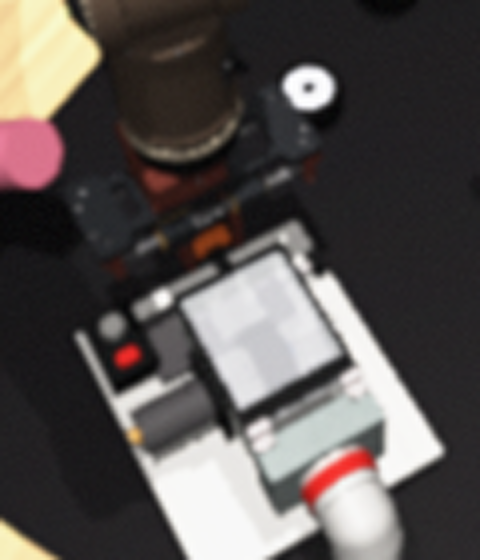

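```bash
python3 -m handwheel '[[[0,0,0,0,0,0,-0.4],[0,0,0,0,0,0,-0.4],[0,0,0,0,0,0,-0.4],[0,0,0,0,0,0,-0.4],[0,0,0,0,0,0,-0.4],[0,0,0,0,0,0,-0.4],[0,0,-0.02,0,0,0,-0.4],[0,0,-0.06,0,0,0,-0.4],[0,0,-0.11,0,0,0,-0.4],[0.03,0,-0.16,0,0,0,-0.4],[0.06,0,-0.21,0,0,0,-0.4],[0.1,0.03,-0.25,0,0,0,-0.4]]]'
python3 - <<'E'
from h import *
f=eyes.grab_frame("wrist"); save("w17",f["image"])
S=eyes.grab_frame("scene");save("s17",S["image"],(190,110,500,350),2.5)
T=eyes.grab_frame("top");save("t17",T["image"])
E
```

```text
t: 18.52
eef_pos: [0.3677, -0.1951, 0.2686]
orientation: [0.237, 0.972, 0.0, 0.004]
contact_force: [0.3, 1.0, -0.3]
finger_gap: 0.0615
```

View pics/w17.png

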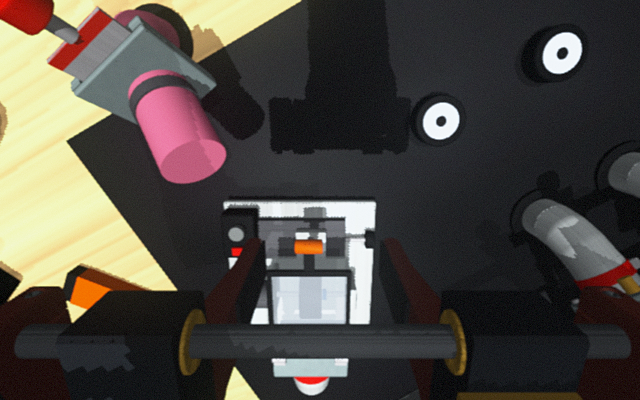

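View pics/s17.png

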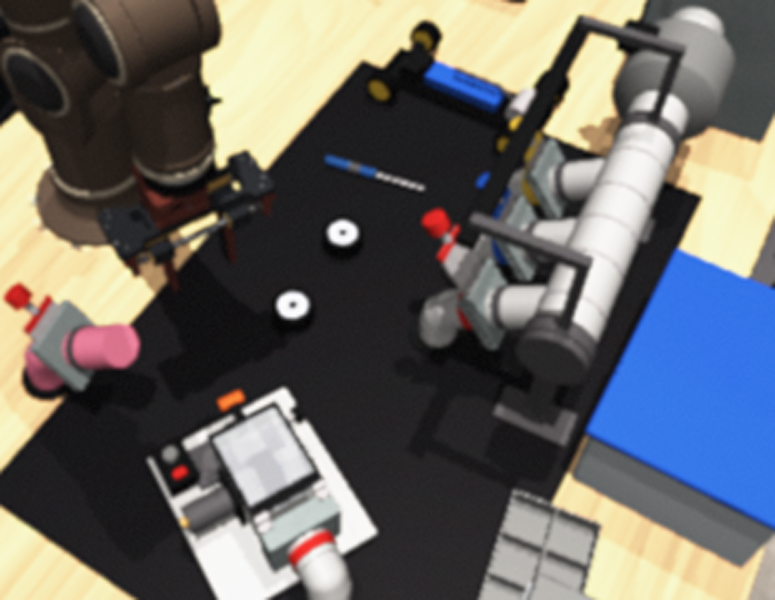

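View pics/t17.png

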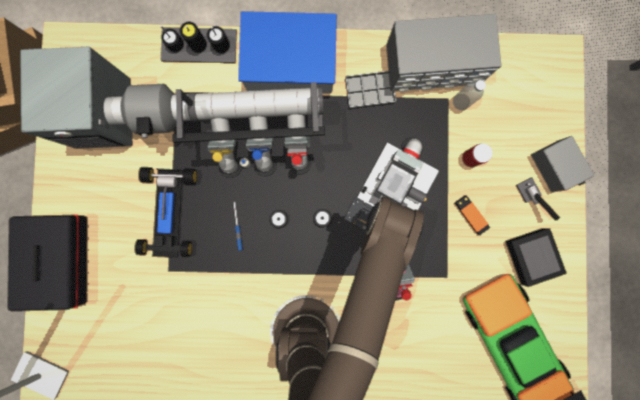

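```bash
python3 -m handwheel '[[[0,0,0,0,0,0,-0.4],[0,0,0,0,0,0,-0.4],[0,0,0,0,0,0,-0.4]]]'; python3 - <<'E'
from h import *
W=eyes.grab_frame("wrist");S=eyes.grab_frame("scene");T=eyes.grab_frame("top")
def c(f,h,box):
    x0,y0,x1,y1=box;im=np.zeros_like(f["image"]);im[y0:y1,x0:x1]=f["image"][y0:y1,x0:x1]
    b=max(blobs(im,*h,130,80,10),key=lambda b:b[1][4]);return b[0]
w=c(W,(4,18),(270,200,350,290));s=c(S,(4,18),(260,240,310,300));print(w,s,"grip",tri(ray(W,*w),ray(S,*s)))
for n,h,tb,sb in (("red",(172,6),(285,140,310,172),(350,180,378,215)),("blue",(105,120),(248,148,266,172),(375,165,395,195))):
    t=c(T,h,tb);s=c(S,h,sb);print(n,t,s,tri(ray(T,*t),ray(S,*s)))
E
```

```text
t: 18.92
eef_pos: [0.3685, -0.193, 0.2649]
orientation: [0.235, 0.972, 0.001, 0.001]
contact_force: [-0.5, -0.0, 0.4]
finger_gap: 0.0614
(np.float64(305.4), np.float64(249.2)) (np.float64(281.8), np.float64(269.5)) grip (array([ 0.42428175, -0.24065812,  0.10434953]), [np.float64(0.001269359894182859), np.float64(0.0012693598941828916)])
red (np.float64(295.8), np.float64(157.5)) (np.float64(365.7), np.float64(201.2)) (array([0.55693393, 0.03804521, 0.22731846]), [np.float64(0.0005114003819951335), np.float64(0.0005114003819951524)])
blue (np.float64(256.6), np.float64(153.5)) (np.float64(382.6), np.float64(181.7)) (array([0.56455422, 0.15433299, 0.2099747 ]), [np.float64(0.004042796806654361), np.float64(0.004042796806654343)])
```

```bash
python3 - <<'E'
from h import *
T=eyes.grab_frame("top");S=eyes.grab_frame("scene")
save("t18",T["image"],(205,130,320,185),6.5);save("s18",S["image"],(345,150,430,240),6.5)
for a,b in (((296.6,159.6),(364.6,199)),((296.6,159.6),(365,200))):
    print(tri(ray(T,*a),ray(S,*b)))
c=np.array([.579,.0365,.195])
for n,c in (("red",c),("blue",c+.12*YH),("yel",c+.24*YH)):
  for s in (0,.045,.05): print(n,s,np.round(proj(T,c+(s+.011)*D),1),np.round(proj(S,c+s*D),1))
E
```

```text
(array([0.55120284, 0.03611583, 0.23615895]), [np.float64(0.002461511510251361), np.float64(0.0024615115102516066)])
(array([0.55223647, 0.03659024, 0.23134928]), [np.float64(0.0029071260954466587), np.float64(0.0029071260954466084)])
red 0 [296.9 153.3] [370.8 210.9]
red 0.045 [296.7 160.1] [364.1 200.6]
red 0.05 [296.7 160.9] [363.3 199.4]
blue 0 [257.1 155.2] [385.1 184.8]
blue 0.045 [255.8 162.1] [378.9 174.6]
blue 0.05 [255.7 162.9] [378.2 173.5]
yel 0 [217.2 157.2] [398.  161.4]
yel 0.045 [214.8 164.1] [392.3 151.3]
yel 0.05 [214.6 164.9] [391.7 150.2]
```

View pics/t18.png

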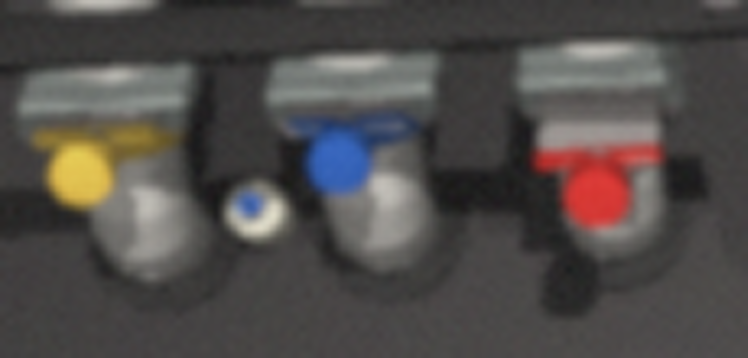

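View pics/s18.png

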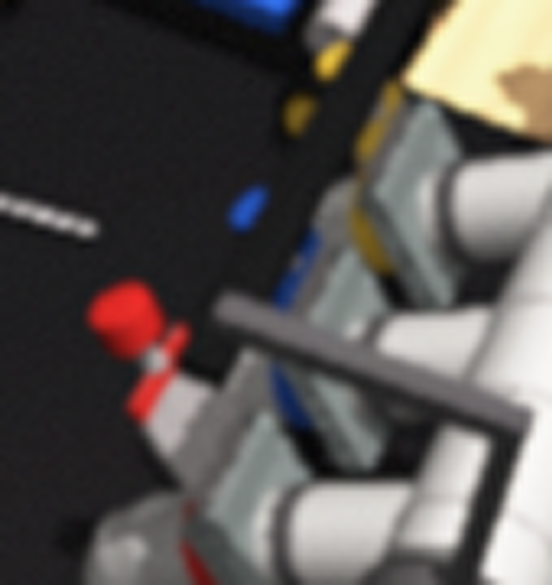

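```bash
python3 -c "
from rig import robot
print(robot.sense()['t'],robot.hand_in())"
```

```text
the job is handed in; nothing more can be done
19.1667 None
```

The job was handed in at 19.2 s, with the hand clear of everything. All three steps were done in the order you asked.

- **Red gate:** I gripped the header's red knob, not the red knob on the pink look-alike, and pulled it to its stop. The hand travelled about 52 mm, and a further pull met solid resistance (39 N). The last camera check reads about 48 mm ± 3 mm out. That agrees with the 50 mm stop, but on its own it is not precise enough to prove it.
- **Blue gate:** only after red was open, I pushed blue home by about 36 mm. It clicked over its ridge and met a solid stop (36 N). The wrist picture shows it level with the shut yellow gate.
- **Hood:** I lowered it along its arc with a 15 N pinch, slowing to about 10–20 mm/s at the end. It met a firm stop at 14–18 N. After I let go, the grip measured 104 mm high against the expected 102 mm.
- **Everything else:** yellow stayed shut, and the rest of the bench looks unmoved in the last pictures.

One automatic check on red and blue disagreed. The colour masks had caught the slide plates or only part of a knob, so red came out at 36 mm of travel. Re-reading the knob faces by eye gave the figure above for red; for blue I relied on the pictures and the stop force.

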